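# Bring out the slide tray, put the empty one away

### The job

Of the two small wooden slide cases on the table, hook a fingertip behind the upright lip of the metal tray that carries the two lichen slides and draw it fully out to its stop, and push the empty tray fully home into its case, in either order. Do it gently with the fingertips: do not grip the trays or force them, do not touch the slides, and leave the other things on the table where they are.

Things in the scene. Friction and masses are not known exactly. Their poses are not given: they have to be found in the camera images.
- case_1: Case of the tray WITH the slides: low open-topped wooden case, 122 x 104 mm, 26 mm high, fixed to the table. Origin on the table under its middle; its own -x axis is the way its tray slides out, z up. The tray runs between two side rails 80 mm apart inside, whose tops are 26 mm above the table.
- case_2: Case of the EMPTY tray, otherwise alike: low open-topped wooden case, 122 x 104 mm, 26 mm high, fixed to the table. Origin on the table under its middle; its own -x axis is the way its tray slides out, z up. The tray runs between two side rails 80 mm apart inside, whose tops are 26 mm above the table.
- tray_1 (a joint): how far the metal tray with the slides stands out, m: 0 = fully home (back of its lip against the case front), 0.07 = fully out at its stop. Slides with about 1.2 N of friction and stays where it is left.
- tray_2 (a joint): the same for the empty metal tray: 0 = fully home, 0.07 = fully out at its stop.
- tray_1_lip (a point): Tray with slides: Middle of the lip's top edge, 47 mm above the table; moves with the tray; axes as its case. The lip is an upright plate 4 mm thick (centred on this point), 100 mm wide, from 6 to 47 mm above the table; a rounded bead on its top edge sticks out 2 mm to the front. Behind the lip are 41 mm of bare tray floor, 11 mm above the table, then a 2 mm rib.
- tray_2_lip (a point): Empty tray: Middle of the lip's top edge, 47 mm above the table; moves with the tray; axes as its case. The lip is an upright plate 4 mm thick (centred on this point), 100 mm wide, from 6 to 47 mm above the table; a rounded bead on its top edge sticks out 2 mm to the front. Behind the lip are 41 mm of bare tray floor, 11 mm above the table, then a 2 mm rib.
- slides: the two glass slides, 26 x 76 mm each, with a paper label and a tuft of lichen (about 6 mm high), lying across the tray 44 to 102 mm behind the lip, fixed in the tray. Origin equals the case's origin when the tray is home, and moves with the tray.
- slide_box: Bystander: closed white box, 45 x 88 x 29 mm; loose; origin under its middle, on the table.
- bottle: Bystander: small white squeeze bottle with a thin steel tip, 32 x 45 x 71 mm, standing; loose; origin under its middle, on the table.
- dish: Bystander: flat clear round dish, 90 mm across, 12 mm high; loose; origin under its middle, on the table.
- lens: Bystander: metal hand lens lying flat, 26 x 91 x 16 mm; loose; origin under its middle, on the table.
- vial: Bystander: small capped glass vial, 18 mm across, 55 mm high, standing; loose; origin under its middle, on the table.
- tweezers: Bystander: steel forceps lying flat, 22 x 133 x 8 mm; loose; origin under its middle, on the table.
Things that resemble listed ones, but are neither listed nor needed, are in the scene too. What is shaped like the case_2 but orange is not meant.

How it is judged (in metres and radians):
At the end, for the whole second after the job is handed in: The tray with slides stands out to within 6 mm of its stop (joint over 0.064 m), the empty tray is home to within 5 mm, and both are at rest (value of joint tray_1 above 0.064 m and value of joint tray_2 below 0.005 m and velocity of joint tray_1 between -0.005 and 0.005 m/s and velocity of joint tray_2 between -0.005 and 0.005 m/s); the robot touches nothing.
It fails at once if a tray is gripped or forced: the fingers press on a case and its tray with more than 30 N (contact force between the fingers and case_1 above 30 N or contact force between the fingers and case_2 above 30 N).
It fails at once if the fingers touch the slides (contact force between the fingers and slides above 0.5 N).
It fails at once if another thing on the table is shifted or lifted by more than 15 mm (distance of any of slide_box, bottle, dish, lens, vial, tweezers from where it was at the start of the episode above 0.015 m).
It also fails if it takes over 48 s, if anything falls off the work surface, if the arm or the gripper's body presses on something with over 40 N, if the wrist force passes 120 N, or if a joint passes its speed limit or range.

### The arm

A 7-joint arm with a two-finger parallel gripper is mounted at the origin on a cart in front of the work surface, level with it; the furniture and walls round the work are solid. World frame = base frame: x ahead of the robot, y to its left, z up, the work surface at z = 0. Lengths are in mm, angles in rad, forces in N, time in s.
With the tool pointing down it reaches from about 400 to 875 mm from the base axis. Payload 6.5 kg.
Tool frame: the origin (TCP) lies midway between the tips of the shut fingers; the grasp point (between the pads) lies 19 mm behind it; z points along the fingers, y is the direction in which the jaws open and shut (so a half turn about z gives the same grasp; the last joint's range is limited). The gripper opens to 85 mm and grips with 20 to 120 N. Pads are 22 mm wide; open, the fingers measure 114 mm over their backs; the gripper's body (76 mm by 85 mm) begins 54 mm behind the grasp point. The pads swing forward as they close: fully open they stand 13 mm farther back than shut.
Start: joints at [-1.218, 0.536, -0.004, 1.538, 0.003, 1.067, -0.071], TCP at [264.326, 593.82, 231.29] pointing down, gripper open.
Joint ranges: [-2.7, 2.7], [-0.37, 2.16], [-1.27, 1.26], [0.24, 2.4], [-1.31, 4.45], [0.19, 1.91], [-2.76, 2.76]. Speed limits (rad/s): [2.39, 2.39, 3.14, 3.14, 3.14, 3.14, 3.14].

### API

Orientations are given as a unit quaternion [x, y, z, w].
In Python, from bench import env gives the robot as it stands.
- The arm moves only by the shell command python3 -m jog 'ROWS' [FORCE]. ROWS is text: rows parted by semicolons, each of 5 numbers parted by spaces: the gripper command: -1 is shut, 1 is fully open, values between are in proportion, then the shift along the tool's x, y, z in mm, then the turn about the tool's z in degrees. In form: grip dx dy dz turn; .... A call has 1 to 10 rows; each row is the pose to reach, as a shift and turn from the pose commanded when the call began, along the tool's axes at that moment; what a row does not reach only later rows make up. A row lasts 1/10 s, in which the tool goes at most 50 mm and 8.59 degrees, less where a joint would pass 70% of its speed; a pose out of reach is approached as far as the arm can. A call with a gripper value outside its range is refused whole. The fingers move at their own pace and stop on an object; FORCE is the grip in N (left out, the last holds). Time passes only in rows, so rows that repeat a pose let the fingers close. It gives the time, the measured TCP pose, the force and the opening at its end, in the units of the state.
- env.observe(): the state, without advancing time (a new reading comes with each control period).
- env.capture(name): name is "scene" or "top" or "wrist"; returns the picture (480x640x3 uint8, red, green, blue); there is no depth.
- env.get_calibration(name): a dict with "mtx" (3x3 intrinsics, pixels), "rvec" (rotation vector, rad) and "tvec" (3), from world to camera coordinates, as OpenCV has them; the wrist camera has in their place "mount" (4x4, takes a point from camera to tool coordinates, whose origin is the TCP and whose axes are the flange's). Camera axes: x right, y down, z forward; pixel columns grow to the right and rows downward; lengths in mm; the calibration is good to about 2 mm. A picture is of the moment at which its call begins: read the wrist's pose just before it. get_calibration takes no time and is no camera call.
- env.sign_off(): hands the job in, once; it reports no verdict.
The state is a dict: "time_s": time; "joint_positions": joint angles; "qd": joint speeds; "joint_torque": joint torques, N m; "ee_pos": TCP position; "eef_rot": TCP orientation; "contact_force": force on the tool from outside, world axes, zero at the start; "wrist_torque": the same for the moment, N m; "gripper_width": finger opening in mm.
Only numpy, scipy, OpenCV 4.12 (cv2) and the standard library are available. Lean on these libraries where they do the work, as an engineer would, in place of code of your own. Each camera call takes 0.05 s, during which the arm holds its last target.

## Working session

There is one attempt and no reset: what is moved stays moved. The work goes in short steps, Python scripts to look and compute and a shell command to move; the robot and the scene stay as the last step left them, time stands still between calls to the robot, and variables do not carry over. Pictures are saved under pics/ and viewed, and the job is handed in when it is done.

```bash
ls; mkdir -p pics; python3 - <<'E'
from bench import env
import cv2
for n in ["scene","top","wrist"]:
    s=env.observe(); im=env.capture(n); cv2.imwrite(f"pics/{n}0.png",im[:,:,::-1])
    print(n,env.get_calibration(n))
print(s)
E
```

```text
pics
scene {'mtx': array([[596.99949276,   0.        , 315.12457261],
       [  0.        , 596.99949276, 237.03771084],
       [  0.        ,   0.        ,   1.        ]]), 'rvec': array([ 2.19124859, -1.22653929,  0.41696518]), 'tvec': array([-90.73649849, 468.20797034, 894.69743026])}
top {'mtx': array([[569.81171864,   0.        , 326.60454086],
       [  0.        , 569.81171864, 247.85387442],
       [  0.        ,   0.        ,   1.        ]]), 'rvec': array([ 2.18504524, -2.12530942,  0.12535106]), 'tvec': array([ 213.44846302,  510.03061369, 1133.1832052 ])}
wrist {'mtx': array([[332.15342583,   0.        , 318.49258101],
       [  0.        , 332.15342583, 233.68424362],
       [  0.        ,   0.        ,   1.        ]]), 'mount': array([[ 5.39205753e-04, -9.59963840e-01, -2.80123427e-01,
         7.20585916e+01],
       [ 9.99999844e-01,  5.58854211e-04,  9.73083094e-06,
         4.61075661e-01],
       [ 1.47206911e-04, -2.80123388e-01,  9.59963992e-01,
        -1.41760040e+02],
       [ 0.00000000e+00,  0.00000000e+00,  0.00000000e+00,
         1.00000000e+00]])}
{'time_s': 0.1, 'joint_positions': array([-1.21822196,  0.53712043, -0.00442733,  1.53877221,  0.00260856,
        1.06729168, -0.07117658]), 'qd': array([-0.00090917, -0.0039697 ,  0.00213425, -0.00200211, -0.00043454,
       -0.00214719,  0.00089766]), 'joint_torque': array([ 2.33792540e-03, -5.84562707e+01,  1.05154350e+00, -2.59780473e+01,
        1.25911229e-02,  4.50039355e-03,  1.62543625e-05]), 'ee_pos': array([264.1067784 , 593.3024518 , 230.48216779]), 'eef_rot': array([ 2.07816640e-01,  9.78167478e-01, -7.86623359e-04, -1.00531689e-04]), 'contact_force': array([ 0.58729105, -0.0292144 , -0.06774729]), 'wrist_torque': array([-0.01625857, -0.02679869, -0.02254853]), 'gripper_width': 85.56125497752573}
```

View pics/scene0.png

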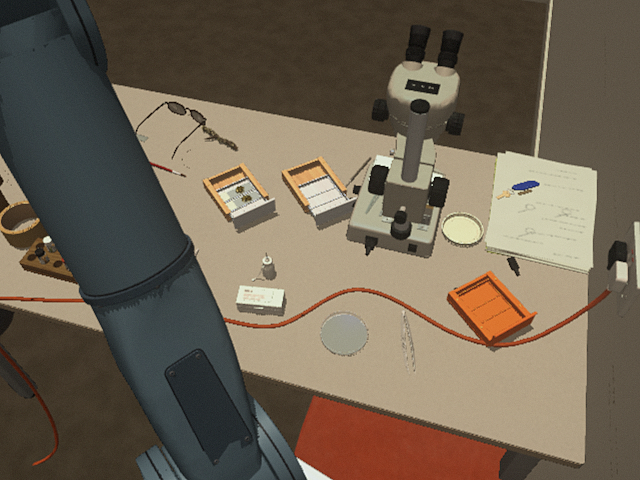

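View pics/top0.png

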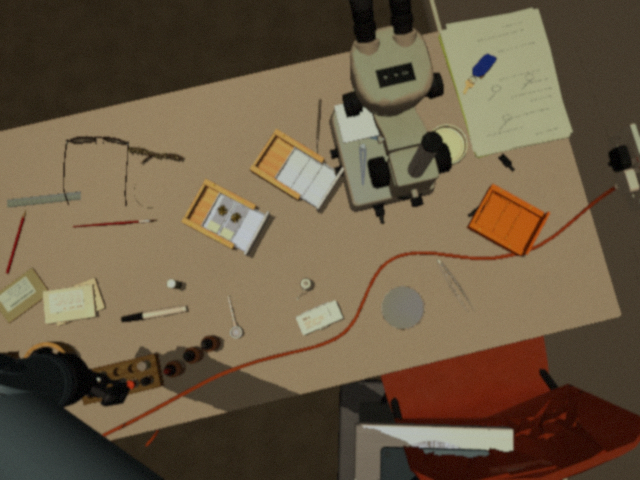

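View pics/wrist0.png

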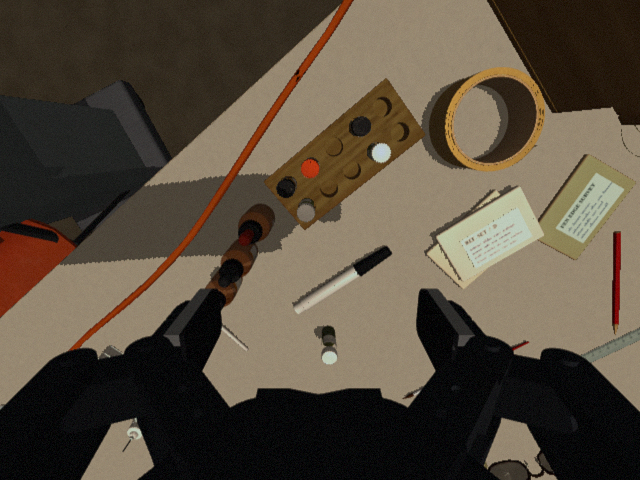

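Candidates in the top view are the case with lichen slides at (225,217), which is case_1, the wooden case with an empty tray pulled out at (297,170), which is case_2, and the orange look-alike at (508,220), which isn't meant. I'll check the choice in a close crop.

```bash
cat > h.py <<'E'
import numpy as np,cv2
from bench import env
def ray(n,uv,z):
    c=env.get_calibration(n);R=cv2.Rodrigues(c['rvec'])[0];t=c['tvec']
    p=np.linalg.inv(c['mtx'])@np.array([uv[0],uv[1],1.]);d=R.T@p;o=-R.T@t
    return o+d*(z-o[2])/d[2]
def proj(n,P):
    c=env.get_calibration(n)
    return cv2.projectPoints(np.float64(P).reshape(-1,3),c['rvec'],c['tvec'],c['mtx'],None)[0].reshape(-1,2)
E
python3 - <<'E'
import cv2
im=cv2.imread('pics/top0.png')[120:265,175:350]
cv2.imwrite('pics/topc.png',cv2.resize(im,None,fx=4,fy=4,interpolation=cv2.INTER_CUBIC))
im=cv2.imread('pics/scene0.png')[140:240,195:355]
cv2.imwrite('pics/scenec.png',cv2.resize(im,None,fx=5,fy=5,interpolation=cv2.INTER_CUBIC))
E
```

```text
(no output)
```

View pics/topc.png

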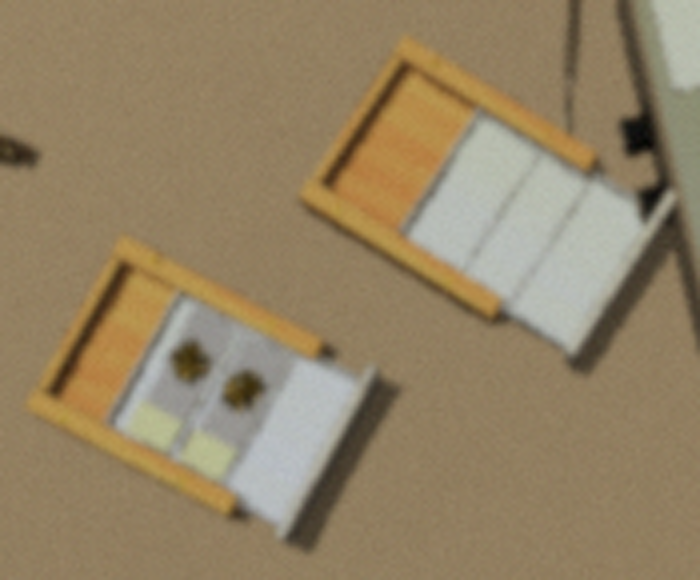

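View pics/scenec.png

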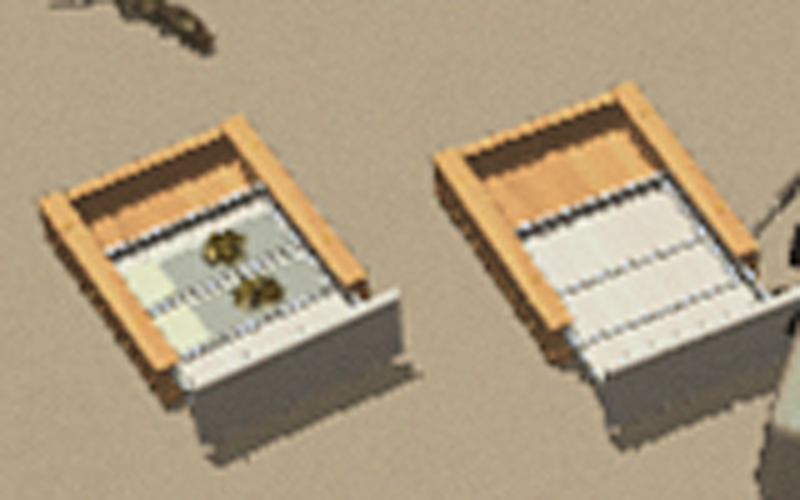

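Both wooden cases match: the left one carries two slides with lichen tufts, and its lip runs in the crop from (375,368) to (285,532). The right one is empty, with its lip from (672,195) to (575,357). Next I'll compute their poses.

```bash
python3 - <<'E'
from h import *
np.set_printoptions(precision=1,suppress=True)
T=lambda u:(175+u[0]/4,120+u[1]/4)
S=lambda u:(195+u[0]/5,140+u[1]/5)
for nm,c,l,sl in [("1",[(122,238),(35,402),(237,512),(323,350)],[(375,368),(285,532)],[(400,293),(190,388)]),("2",[(405,42),(305,195),(495,315),(598,160)],[(672,195),(575,357)],[(815,285),(605,375)])]:
    C=np.array([ray('top',T(u),26) for u in c]);L=np.array([ray('top',T(u),47) for u in l])
    print(nm,'C',C[:,:2].tolist(),'center',C.mean(0))
    out=(C[2]+C[3]-C[0]-C[1])[:2]; print(np.linalg.norm(out)/2,np.linalg.norm((C[0]+C[3]-C[1]-C[2])[:2])/2)
    out/=np.linalg.norm(out); lat=(L[0]-L[1])[:2];print('L',L[:,:2].tolist(),'w',np.linalg.norm(lat))
    print('scene L',[ray('scene',S(u),47)[:2] for u in sl])
    m=L.mean(0)[:2]; print('out',out,np.degrees(np.arctan2(out[1],out[0])),'lipdir',np.degrees(np.arctan2(lat[1],lat[0])),'lip mid',m,'ext',(m-C.mean(0)[:2])@out-61-2,'latoff',(m-C.mean(0)[:2])@np.array([-out[1],out[0]]))
E
```

```text
1 C [[641.3848282551435, 484.261074027008], [553.5161032386396, 524.6108765962733], [499.11186782580023, 417.3451554832137], [584.8746455177836, 376.78657190403936]] center [569.7 450.8  26. ]
120.84636075308242 95.77847576824404
L [[572.2657175018962, 347.0732673519068], [487.1475652584243, 389.05749044731226]] w 94.90929791262624
scene L [array([571.6, 347.8]), array([481.8, 392.7])]
out [-0.5 -0.9] -117.31658370482637 lipdir -26.254653965210082 lip mid [529.7 368.1] ext 28.82807050904495 latoff 2.392051290825331
2 C [[750.9544911511424, 340.67238826798337], [666.9272263766759, 389.75650734082126], [605.7544597477763, 288.25434495105986], [689.8091293980349, 237.1395822162405]] center [678.4 314.   26. ]
119.37447676815783 97.84088178704036
L [[666.4625422836745, 198.32298100166167], [580.7056118466568, 245.56837649031826]] w 97.9100531756523
scene L [array([667.4, 198.1]), array([577.5, 248.2])]
out [-0.5 -0.9] -120.81912050972284 lipdir -28.851344014015893 lip mid [623.6 221.9] ext 44.08119655521938 latoff 0.09735181915769557
```

```bash
python3 - <<'E'
from h import *
np.set_printoptions(precision=1,suppress=True)
for u,z in [((333,112),20),((353,208),20),((438,188),20),((378,188),120),((352,104),200),((378,222),0),((433,155),400),((345,103),150)]: print('top',u,z,ray('top',u,z)[:2])
for u,z in [((347,240),0),((435,258),0),((370,155),0),((378,180),100),((378,180),150),((370,245),20)]: print('scene',u,z,ray('scene',u,z)[:2])
# consistency of heights: knob left seen in top & scene
E
python3 -c "
import cv2
a=cv2.imread('pics/top0.png')[80:240,300:480];cv2.imwrite('pics/m1.png',cv2.resize(a,None,fx=3.7,fy=3.7))
a=cv2.imread('pics/scene0.png')[20:270,280:480];cv2.imwrite('pics/m2.png',cv2.resize(a,None,fx=2.4,fy=2.4))"
```

```text
top (333, 112) 20 [796.8 222.1]
top (353, 208) 20 [590.5 175. ]
top (438, 188) 20 [637.8  -1.6]
top (378, 188) 120 [611.  131.8]
top (352, 104) 200 [745.6 187.7]
top (378, 222) 0 [565.8 120.8]
top (433, 155) 400 [595.7  77.2]
top (345, 103) 150 [766.7 199.5]
scene (347, 240) 0 [586.3 177.1]
scene (435, 258) 0 [639.1  -1.7]
scene (370, 155) 0 [840.1 259.5]
scene (378, 180) 100 [686.5 164.1]
scene (378, 180) 150 [641.6 144.1]
scene (370, 245) 20 [585.3 122.6]
```

View pics/m1.png

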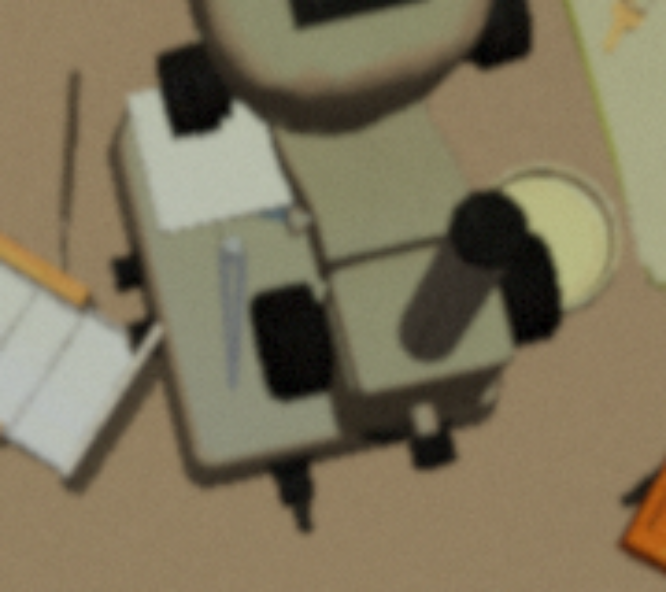

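View pics/m2.png

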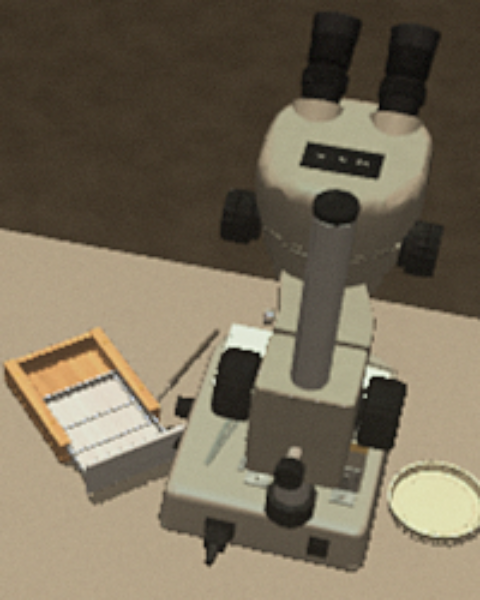

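```bash
python3 -m jog '-1 -30 -8 0 8.5; -1 -70 -16 0 17; -1 -105 -24 10 25.5; -1 -140 -32 20 34; -1 -175 -40 30 42.5; -1 -210 -48 40 51; -1 -245 -56 50 59.5; -1 -280 -64 60 68; -1 -310 -70 65 76.5; -1 -334 -76 71 85' 40; python3 -m jog '-1 0 0 0 7.7; -1 0 0 0 7.7; -1 0 0 0 7.7'; python3 - <<'E'
from h import *
s=env.observe();print(s['time_s'],s['ee_pos'],s['eef_rot'],s['joint_positions'],s['gripper_width'],s['contact_force'])
cv2.imwrite('pics/w1.png',env.capture('wrist')[:,:,::-1])
cv2.imwrite('pics/t1.png',env.capture('top')[:,:,::-1])
E
```

```text
time_s: 1.15
ee_pos: [540.1, 386.7, 159.8]
eef_rot: [0.816, 0.578, -0.0, 0.0]
contact_force: [-0.6, 0.3, 0.7]
gripper_width: 0.1
time_s: 1.45
ee_pos: [537.8, 389.3, 160.0]
eef_rot: [0.85, 0.527, -0.0, -0.0]
contact_force: [-0.3, -0.8, 0.9]
gripper_width: 0.1
1.45 [537.81972165 389.28166249 160.02154055] [ 8.50006515e-01  5.26772069e-01 -2.82864203e-04 -1.78738277e-04] [-0.96064087  0.6659791   0.40217869  1.57329129 -0.29925171  0.96428622
 -0.92485913] 0.11248532204724412 [-0.28465919 -0.78222696  0.88610325]
```

View pics/w1.png

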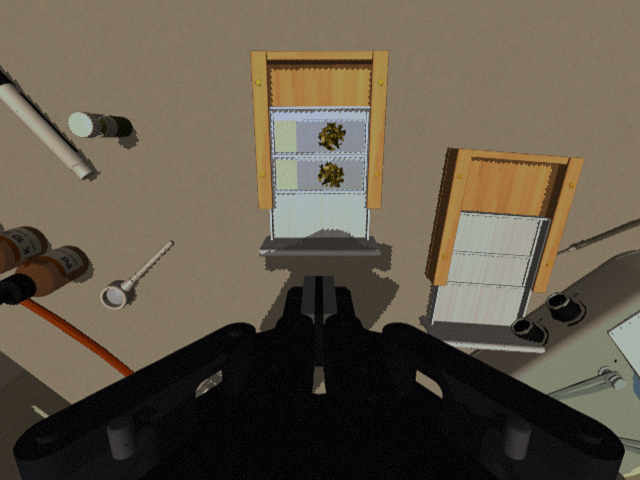

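View pics/t1.png

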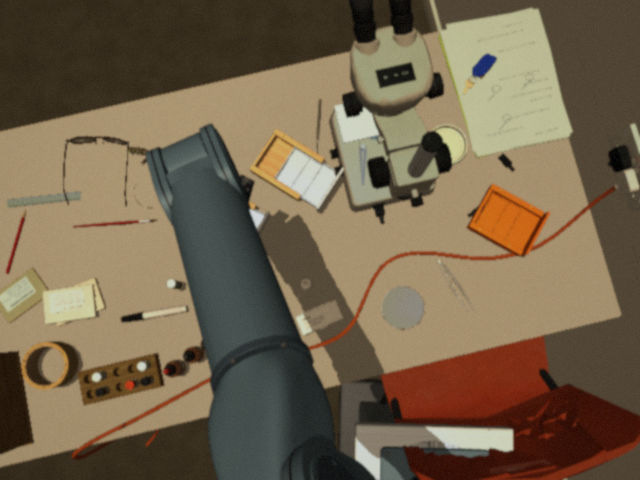

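The wrist view shows the slides case straight ahead, with the lip level from (260,250) to (381,251) and the fingertips at about (319,280). The empty case is at lower right, with its lip from (427,346) to (545,349).

```bash
cat >> h.py <<'E'
from scipy.spatial.transform import Rotation
def wray(uv,z,pos,q):
    c=env.get_calibration('wrist');M=c['mount'];R=Rotation.from_quat(q).as_matrix()
    p=np.linalg.inv(c['mtx'])@np.array([uv[0],uv[1],1.]);d=R@M[:3,:3]@p;o=R@M[:3,3]+pos
    return o+d*(z-o[2])/d[2]
E
python3 - <<'E'
from h import *
np.set_printoptions(precision=1,suppress=True)
im=cv2.imread('pics/w1.png')
cv2.imwrite('pics/w1c.png',cv2.resize(im[190:370,240:560],None,fx=2.5,fy=2.5,interpolation=cv2.INTER_CUBIC))
s=env.observe();p,q=s['ee_pos'],s['eef_rot'];R=Rotation.from_quat(q).as_matrix()
for nm,u,z in [('lip1',(260,250),47),('lip1r',(381,251),47),('lip1 topback',(262,237),47),('c1',(260,208),26),('c1',(381,208),26),('c1bl',(251,52),26),('c1br',(388,52),26),
 ('lip2',(427,346),47),('lip2r',(545,349),47),('c2',(429,285),26),('c2',(552,293),26),('c2b',(448,149),26),('c2b',(583,157),26)]:
    w=wray(u,z,p,q);print(nm,w,'tool',R.T@(w-p))
E
```

```text
lip1 [487.1 396.2  47. ] tool [-16.7 -48.3 113.4]
lip1r [574.7 351.7  47. ] tool [-17.5  49.9 113.3]
lip1 topback [493.9 405.1  47. ] tool [ -5.7 -46.2 113.4]
c1 [498.7 424.2  26. ] tool [ 13.6 -50.4 134.4]
c1 [590.5 378.6  26. ] tool [ 13.7  52.1 134.3]
c1bl [550.7 530.9  26. ] tool [132.3 -51.3 134.4]
c1br [642.4 485.4  26. ] tool [132.4  51.  134.3]
lip2 [575.7 251.6  47. ] tool [-106.6   95.5  113.2]
lip2r [668.6 202.   47. ] tool [-109.6  200.7  113.2]
c2 [601.1 293.9  26. ] tool [-57.4  99.3 134.3]
c2 [698.8 236.5  26. ] tool [-65.3 212.4 134.2]
c2b [658.1 399.1  26. ] tool [ 62.1 103.5 134.3]
c2b [754.  344.5  26. ] tool [ 55.9 213.7 134.2]
```

View pics/w1c.png

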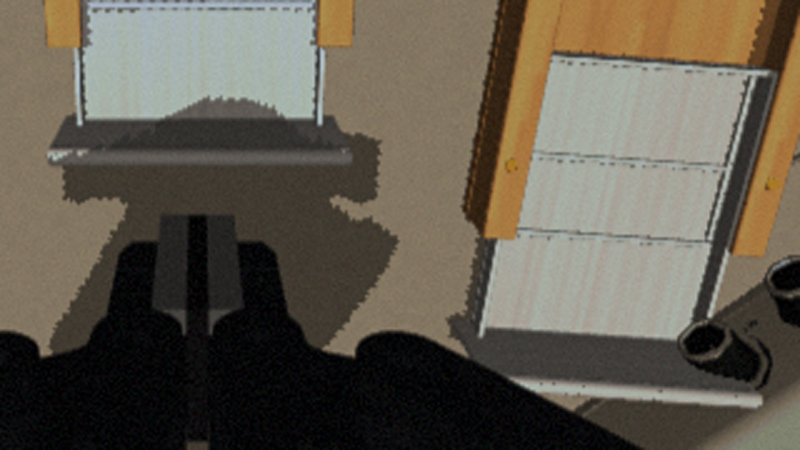

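```bash
python3 -m jog '-1 3 0 30 0; -1 3 0 65 0; -1 3 0 95 0; -1 3 0 115 0; -1 3 0 125 0; -1 3 0 132 0; -1 3 0 138 0;-1 3 0 138 0;-1 3 0 138 0'; python3 - <<'E'
from h import *
cv2.imwrite('pics/w2.png',env.capture('wrist')[:,:,::-1])
E
```

```text
time_s: 2.45
ee_pos: [540.4, 391.7, 23.1]
eef_rot: [0.851, 0.525, 0.001, -0.0]
contact_force: [-0.0, 0.6, 0.4]
gripper_width: -0.3
```

View pics/w2.png

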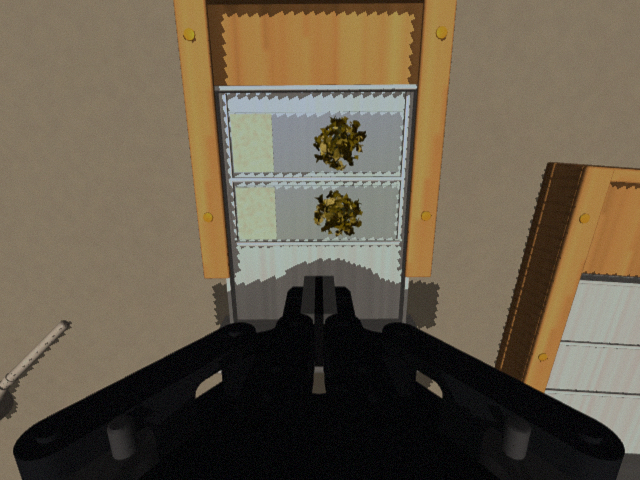

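The tips stand over the bare floor at (319,280), in front of the first rib at row 242 and clear of the slides. Now I'll pull.

```bash
python3 -m jog '-1 -3 0 0 0; -1 -6 0 0 0; -1 -9 0 0 0; -1 -12 0 0 0; -1 -16 0 0 0; -1 -20 0 0 0; -1 -25 0 0 0; -1 -30 0 0 0; -1 -35 0 0 0; -1 -38 0 0 0'; python3 -m jog '-1 -2 0 0 0; -1 -3 0 0 0; -1 -4 0 0 0; -1 -5 0 0 0;-1 -5 0 0 0'
```

```text
time_s: 3.5
ee_pos: [522.7, 356.6, 22.3]
eef_rot: [0.851, 0.525, -0.0, 0.0]
contact_force: [1.8, 1.4, 1.0]
gripper_width: 0.0
time_s: 4.0
ee_pos: [520.5, 352.7, 22.2]
eef_rot: [0.851, 0.525, -0.0, 0.0]
contact_force: [1.3, 1.2, -1.0]
gripper_width: -0.1
```

```bash
python3 -m jog '-1 -1 0 0 0; -1 -2 0 0 0; -1 -3 0 0 0;-1 -3 0 0 0';python3 -m jog '-1 -1 0 0 0; -1 -2 0 0 0;-1 -2 0 0 0';python3 -m jog '-1 -1 0 0 0; -1 -1 0 0 0'
```

```text
time_s: 4.4
ee_pos: [519.0, 349.9, 22.2]
eef_rot: [0.851, 0.525, -0.0, 0.0]
contact_force: [-0.4, 0.8, 0.3]
gripper_width: 0.0
time_s: 4.7
ee_pos: [518.1, 348.2, 22.2]
eef_rot: [0.851, 0.525, -0.0, 0.0]
contact_force: [0.4, 0.5, -0.3]
gripper_width: -0.3
time_s: 4.9
ee_pos: [517.7, 347.4, 22.3]
eef_rot: [0.851, 0.525, -0.0, -0.0]
contact_force: [1.2, -0.0, -0.4]
gripper_width: 0.2
```

```bash
python3 -m jog '-1 -1 0 0 0; -1 -2 0 0 0; -1 -2 0 0 0';python3 -m jog '-1 -1 0 0 0; -1 -2 0 0 0;-1 -2 0 0 0';python3 -m jog '-1 -1 0 0 0; -1 -1 0 0 0'
```

```text
time_s: 5.2
ee_pos: [517.2, 346.5, 22.4]
eef_rot: [0.851, 0.525, 0.001, -0.0]
contact_force: [3.2, 3.7, -1.9]
gripper_width: 0.4
time_s: 5.5
ee_pos: [517.2, 346.5, 22.6]
eef_rot: [0.851, 0.525, 0.002, -0.001]
contact_force: [5.1, 7.1, -5.3]
gripper_width: 0.0
time_s: 5.7
ee_pos: [517.2, 346.5, 22.7]
eef_rot: [0.851, 0.525, 0.003, -0.001]
contact_force: [5.9, 9.0, -8.6]
gripper_width: 0.3
```

It's at the stop: the position froze while the force rose to about 11 N. I'll back off the lip, rise, and look.

```bash
python3 -m jog '-1 4 0 0 0; -1 8 0 0 0; -1 12 0 0 0; -1 12 0 0 0; -1 12 0 -15 0; -1 12 0 -35 0; -1 12 0 -65 0; -1 12 0 -100 0; -1 12 0 -130 0; -1 12 0 -130 0'; python3 - <<'E'
from h import *
s=env.observe();print(s['time_s'],s['ee_pos'],s['eef_rot'],s['contact_force'])
cv2.imwrite('pics/w3.png',env.capture('wrist')[:,:,::-1])
E
```

```text
time_s: 6.7
ee_pos: [523.9, 354.7, 158.0]
eef_rot: [0.851, 0.524, 0.004, -0.0]
contact_force: [-0.1, -0.5, 0.3]
gripper_width: -0.2
6.7 [523.90774563 354.73818975 158.02111033] [ 8.51471947e-01  5.24383197e-01  4.20126388e-03 -3.68673662e-04] [-0.07334279 -0.48992344  0.29753474]
```

View pics/w3.png

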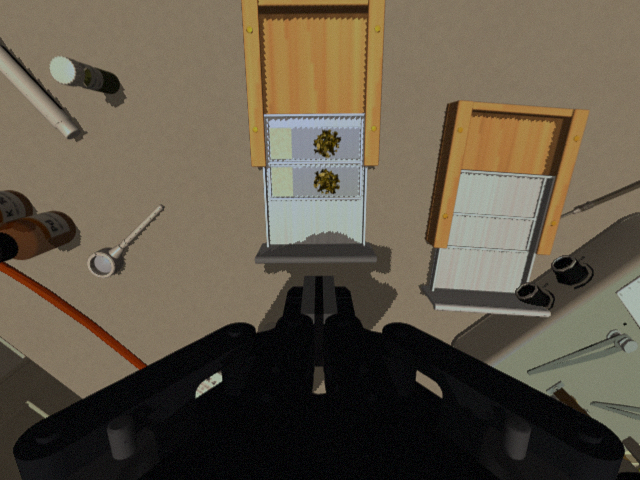

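Tray 1 is now well out, with its lip at rows 257-262 and the case front at row 166. The next script measures how far, and re-measures lip 2, roughly (435,308) to (549,315).

```bash
python3 - <<'E'
from h import *
np.set_printoptions(precision=1,suppress=True)
im=cv2.imread('pics/w3.png')
cv2.imwrite('pics/w3c.png',cv2.resize(im[150:330,240:600],None,fx=2.2,fy=2.2,interpolation=cv2.INTER_CUBIC))
s=env.observe();p,q=s['ee_pos'],s['eef_rot'];R=Rotation.from_quat(q).as_matrix()
print('ax',R[:,0],R[:,1])
for nm,u,z in [('lip1',(256,258),47),('lip1r',(377,257),47),('c1',(252,166),26),('c1',(379,166),26),
 ('lip2',(433,306),47),('lip2r',(550,314),47),('c2',(429,247),26),('c2',(552,255),26)]:
    w=wray(u,z,p,q);print(nm,w,'tool',R.T@(w-p))
E
```

```text
ax [0.4 0.9 0. ] [ 0.9 -0.4  0. ]
lip1 [467.6 358.   47. ] tool [-21.8 -51.  108.4]
lip1r [554.7 315.1  47. ] tool [-21.   46.  108.6]
c1 [496.5 422.8  26. ] tool [ 49.  -54.3 129.7]
c1 [587.7 376.9  26. ] tool [ 49.   47.8 129.9]
lip2 [578.9 254.1  47. ] tool [-64.6  95.1 108.5]
lip2r [664.5 202.4  47. ] tool [-72.2 194.9 108.7]
c2 [598.5 294.7  26. ] tool [-19.6  94.4 129.7]
c2 [691.3 239.7  26. ] tool [-26.9 202.  129.9]
```

View pics/w3c.png

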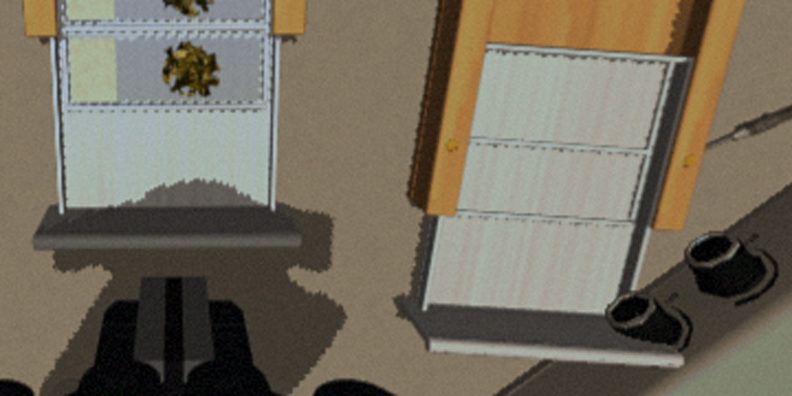

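```bash
python3 - <<'E'
from h import *
np.set_printoptions(precision=1,suppress=True)
s=env.observe();p,q=s['ee_pos'],s['eef_rot']
for z in (0,20,40,60,80,100,150):
    print(z,[ray('top',u,z)[:2] for u in [(333.8,153),(337.8,170.5)]],[wray(u,z,p,q)[:2] for u in [(572,270),(535,295)]],ray('scene',(280+185/2.4,20+405/2.4),z)[:2])
E
```

```text
0 [array([713.1, 218.1]), array([674.9, 208.5])] [array([717.6, 198.9]), array([678. , 189.2])] [727.5 231.8]
20 [array([707.2, 218.1]), array([669.6, 208.7])] [array([706.5, 213.7]), array([669.6, 204.6])] [710.5 223.2]
40 [array([701.3, 218.1]), array([664.3, 208.8])] [array([695.5, 228.4]), array([661.2, 220. ])] [693.5 214.6]
60 [array([695.4, 218.1]), array([659.1, 209. ])] [array([684.4, 243.1]), array([652.8, 235.3])] [676.5 206.1]
80 [array([689.4, 218.1]), array([653.8, 209.2])] [array([673.4, 257.8]), array([644.5, 250.7])] [659.5 197.5]
100 [array([683.5, 218.1]), array([648.5, 209.3])] [array([662.4, 272.5]), array([636.1, 266.1])] [642.5 189. ]
150 [array([668.7, 218.1]), array([635.4, 209.8])] [array([634.8, 309.3]), array([615.1, 304.5])] [600.  167.6]
```

```bash
python3 - <<'E'
from h import *
np.set_printoptions(precision=1,suppress=True)
s=env.observe();p,q=s['ee_pos'],s['eef_rot']
p1=np.array([537.8,389.3,160.0]);q1=[0.85000,0.52677,-.00028,-.00018]
for z in (20,40,60,80,100,120): print(z,[wray(u,z,p1,q1)[:2] for u in [(566,308),(530,330)]],[wray(u,z,p,q)[:2] for u in [(572,270),(535,295)]])
a=cv2.imread('pics/w1.png')[270:390,470:640];b=cv2.imread('pics/w3.png')[230:350,470:640]
cv2.imwrite('pics/k.png',cv2.resize(np.vstack([a,b]),None,fx=2.5,fy=2.5,interpolation=cv2.INTER_CUBIC)[:600])
a=cv2.imread('pics/scene0.png')[150:260,310:460]
cv2.imwrite('pics/k2.png',cv2.resize(a,None,fx=5,fy=5,interpolation=cv2.INTER_CUBIC))
E
```

```text
20 [array([709.2, 210.6]), array([672. , 202.7])] [array([706.5, 213.7]), array([669.6, 204.6])]
40 [array([699.3, 227.9]), array([664.7, 220.5])] [array([695.5, 228.4]), array([661.2, 220. ])]
60 [array([689.3, 245.1]), array([657.4, 238.3])] [array([684.4, 243.1]), array([652.8, 235.3])]
80 [array([679.3, 262.4]), array([650. , 256.1])] [array([673.4, 257.8]), array([644.5, 250.7])]
100 [array([669.4, 279.7]), array([642.7, 274. ])] [array([662.4, 272.5]), array([636.1, 266.1])]
120 [array([659.4, 296.9]), array([635.4, 291.8])] [array([651.3, 287.3]), array([627.7, 281.5])]
```

View pics/k.png

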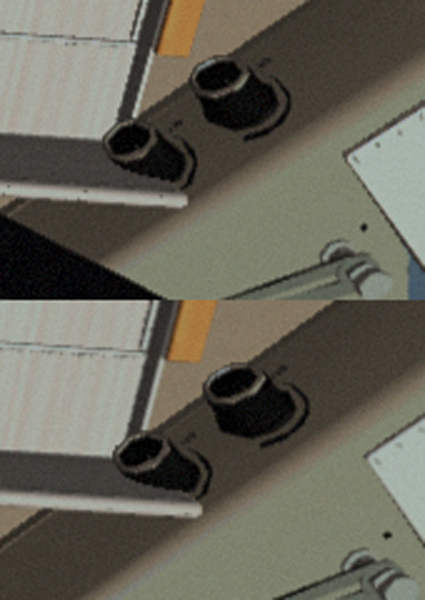

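View pics/k2.png

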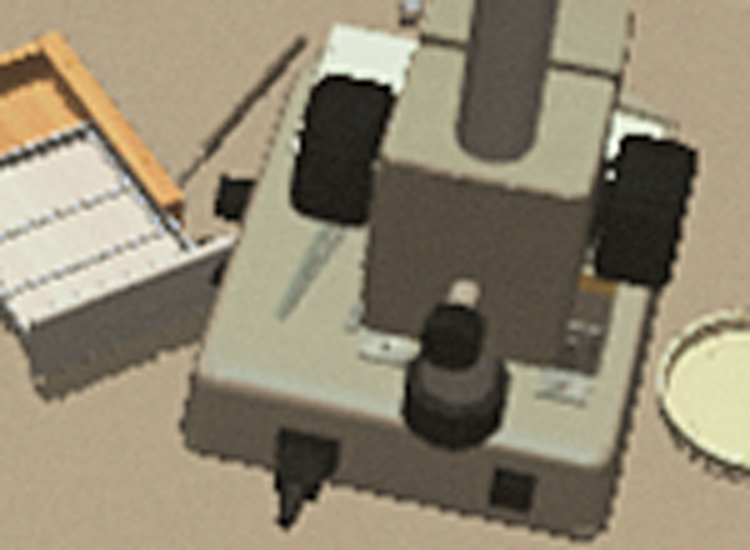

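Tray 1 stands out at about 70 mm (lip back to case front: 49.0 + 21.4). The black microscope knobs sit right beside lip 2's right end, at about (668,206,z≈25), so I'll push left of the lip's centre, away from the microscope.

```bash
python3 -m jog '-1 -20 23 0 0.7; -1 -40 46 0 1.5; -1 -60 70 0 2.2; -1 -80 94 0 3; -1 -97 114 0 3.5; -1 -97 114 0 3.5; -1 -97 114 0 3.5'; python3 - <<'E'
from h import *
s=env.observe();print(s['time_s'],s['ee_pos'],s['eef_rot'],s['contact_force'])
p,q=s['ee_pos'],s['eef_rot']
cv2.imwrite('pics/w4.png',env.capture('wrist')[:,:,::-1])
cv2.imwrite('pics/s4.png',env.capture('scene')[:,:,::-1])
E
```

```text
time_s: 7.45
ee_pos: [578.8, 215.0, 151.8]
eef_rot: [0.867, 0.498, -0.001, -0.0]
contact_force: [-0.1, 1.4, 0.1]
gripper_width: -0.0
7.45 [578.83588166 215.01955321 151.80711966] [ 8.67258120e-01  4.97858237e-01 -7.15703080e-04 -1.28227730e-04] [-0.11316789  1.43173698  0.05678605]
```

View pics/w4.png

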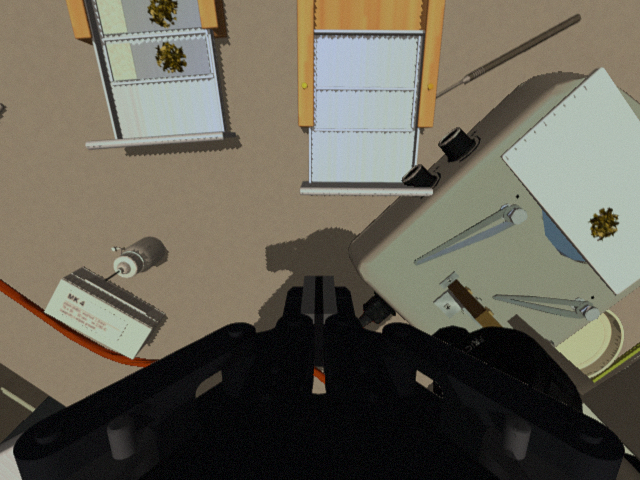

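View pics/s4.png

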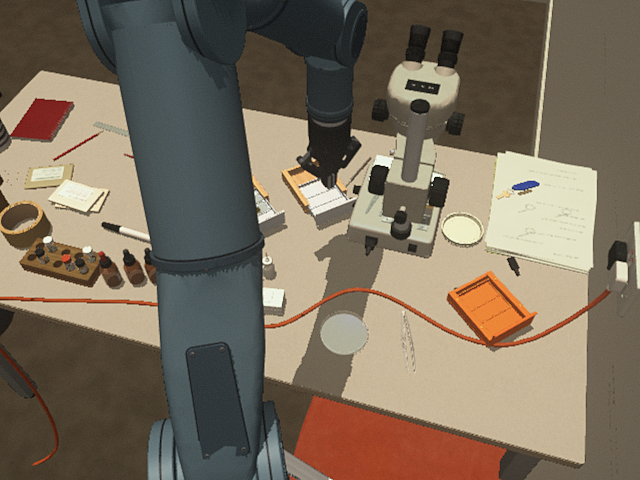

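```bash
python3 - <<'E'
from h import *
np.set_printoptions(precision=1,suppress=True)
s=env.observe();p,q=s['ee_pos'],s['eef_rot'];R=Rotation.from_quat(q).as_matrix()
for nm,u,z in [('lip front',(301,193),47),('r',(433,194),47),('c2',(300,127),26),('c2r',(435,127),26),('base corner top',(352,265),50),('base corner bot',(355,235),0),('knob',(440,370),120),('knob',(440,370),150),('knob',(420,185),25)]:
    w=wray(u,z,p,q);print(nm,w,'tool',R.T@(w-p))
E
```

```text
lip front [581.8 251.1  47. ] tool [ 31.2 -14.  104.8]
r [666.7 201.   47. ] tool [ 30.5  84.6 104.7]
c2 [604.6 292.8  26. ] tool [ 78.7 -15.1 125.8]
c2r [694.2 240.9  26. ] tool [ 78.7  88.4 125.7]
base corner top [587.6 182.5  50. ] tool [-25.2  25.4 101.8]
base corner bot [598.8 187.4   0. ] tool [-15.4  32.8 151.8]
knob [609. 122. 120.] tool [-66.9  74.2  31.8]
knob [609.8 149.2 150. ] tool [-43.   61.2   1.8]
knob [665.5 206.   25. ] tool [ 34.1  81.1 126.7]
```

The lip front is 31 mm ahead of the TCP, spanning tool y from -14 to +85. The base corner at about (352,265) is clear of the fingers. I'll descend in front of the lip.

```bash
python3 -m jog '-1 8 4 10 0; -1 8 4 40 0; -1 8 4 70 0; -1 8 4 95 0; -1 8 4 110 0; -1 8 4 118 0; -1 8 4 124 0; -1 8 4 124 0'; python3 - <<'E'
from h import *
cv2.imwrite('pics/w5.png',env.capture('wrist')[:,:,::-1])
E
```

```text
time_s: 8.35
ee_pos: [586.9, 221.0, 28.2]
eef_rot: [0.867, 0.499, 0.0, 0.0]
contact_force: [-0.3, -0.4, -0.7]
gripper_width: 0.4
```

View pics/w5.png

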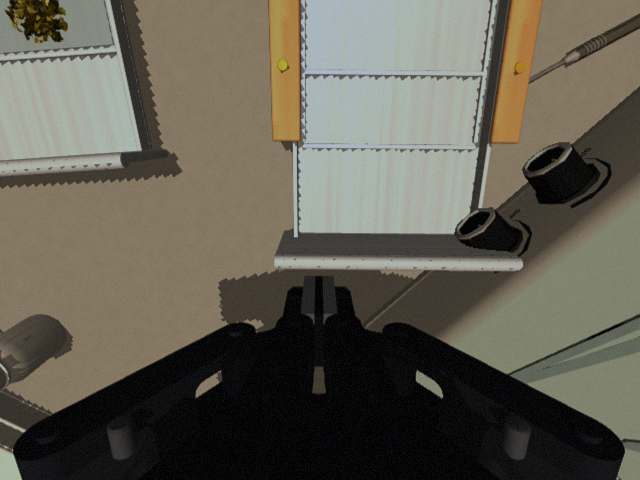

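The tips are in front of the lip, which spans (276,264) to (522,266), near its left end. Now a gentle push.

```bash
python3 -m jog '-1 3 0 0 0; -1 6 0 0 0; -1 8 0 0 0; -1 10 0 0 0; -1 12 0 0 0; -1 14 0 0 0; -1 16 0 0 0; -1 18 0 0 0'; python3 -m jog '-1 2 0 0 0; -1 4 0 0 0; -1 6 0 0 0; -1 8 0 0 0;-1 8 0 0 0'
```

```text
time_s: 9.2
ee_pos: [596.0, 236.2, 28.3]
eef_rot: [0.867, 0.498, -0.0, 0.0]
contact_force: [0.1, -2.2, 0.5]
gripper_width: 0.1
time_s: 9.7
ee_pos: [600.0, 243.7, 28.3]
eef_rot: [0.867, 0.499, 0.0, -0.0]
contact_force: [-0.4, -0.2, 0.2]
gripper_width: 0.0
```

```bash
python3 -m jog '-1 3 0 0 0; -1 6 0 0 0; -1 9 0 0 0; -1 12 0 0 0; -1 15 0 0 0;-1 18 0 0 0; -1 20 0 0 0; -1 20 0 0 0'; python3 -m jog '-1 1 0 0 0; -1 2 0 0 0; -1 3 0 0 0; -1 3 0 0 0'
```

```text
time_s: 10.5
ee_pos: [610.1, 261.1, 28.3]
eef_rot: [0.867, 0.499, 0.0, -0.0]
contact_force: [-0.6, -0.5, -1.4]
gripper_width: 0.1
time_s: 10.9
ee_pos: [611.5, 263.3, 28.3]
eef_rot: [0.867, 0.499, 0.0, -0.0]
contact_force: [-0.9, -0.9, 0.3]
gripper_width: 0.0
```

```bash
python3 -m jog '-1 1 0 0 0; -1 2 0 0 0;-1 2 0 0 0';python3 -m jog '-1 1 0 0 0; -1 2 0 0 0;-1 2 0 0 0'
```

```text
time_s: 11.2
ee_pos: [612.5, 265.1, 28.3]
eef_rot: [0.867, 0.499, 0.0, -0.0]
contact_force: [0.3, -0.6, 0.0]
gripper_width: -0.3
time_s: 11.5
ee_pos: [612.9, 265.6, 28.2]
eef_rot: [0.867, 0.498, -0.001, 0.0]
contact_force: [-2.5, -4.3, 2.6]
gripper_width: -0.3
```

Force is rising and motion has stopped after about 51 mm. I'll press a little more to confirm.

```bash
python3 -m jog '-1 1 0 0 0; -1 2 0 0 0;-1 2 0 0 0'; python3 - <<'E'
from h import *
cv2.imwrite('pics/w6.png',env.capture('wrist')[:,:,::-1])
E
```

```text
time_s: 11.8
ee_pos: [612.9, 265.7, 28.1]
eef_rot: [0.867, 0.498, -0.003, 0.0]
contact_force: [-7.6, -7.3, 7.4]
gripper_width: -0.0
```

View pics/w6.png

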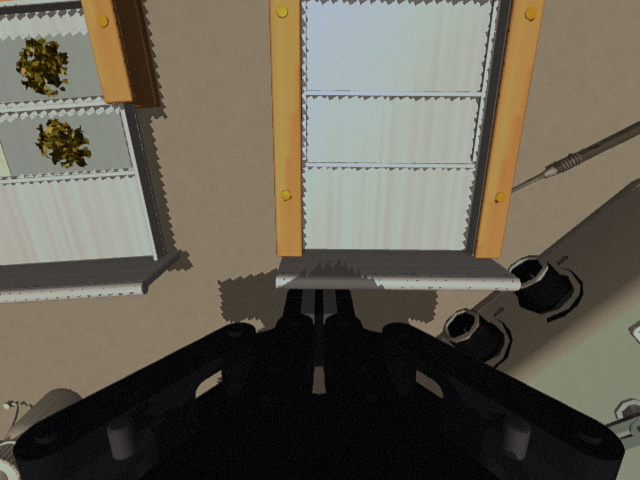

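Lip 2 is now against the rail fronts (rails end at row 257), but its right end at (520,285) is also near a knob. I'll back off, rise and measure.

```bash
python3 -m jog '-1 -5 0 0 0; -1 -12 0 0 0; -1 -18 0 0 0; -1 -18 0 0 0; -1 -18 0 -20 0; -1 -18 0 -50 0; -1 -18 0 -90 0; -1 -18 0 -130 0; -1 -18 0 -130 0; -1 -18 0 -130 0'; python3 - <<'E'
from h import *
np.set_printoptions(precision=1,suppress=True)
s=env.observe();p,q=s['ee_pos'],s['eef_rot'];print(p,q)
im=env.capture('wrist')[:,:,::-1];cv2.imwrite('pics/w7.png',im)
cv2.imwrite('pics/w7c.png',cv2.resize(im[60:260,60:460],None,fx=2,fy=2,interpolation=cv2.INTER_CUBIC))
E
```

```text
time_s: 12.85
ee_pos: [606.0, 253.4, 159.4]
eef_rot: [0.867, 0.499, 0.001, -0.0]
contact_force: [0.1, -0.5, -1.4]
gripper_width: 0.3
[606.  253.4 159.4] [ 0.9  0.5  0.  -0. ]
```

View pics/w7.png

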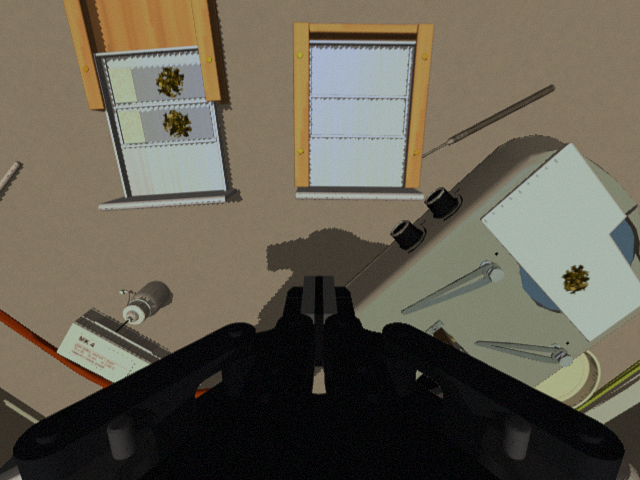

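View pics/w7c.png

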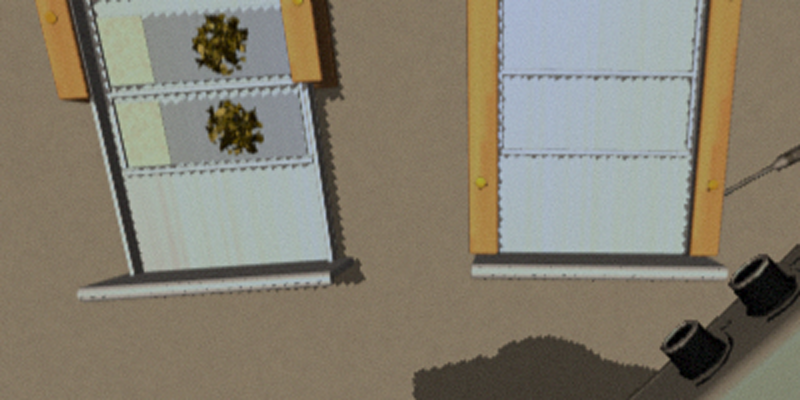

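```bash
python3 - <<'E'
from h import *
np.set_printoptions(precision=1,suppress=True)
s=env.observe();p,q=s['ee_pos'],s['eef_rot'];R=Rotation.from_quat(q).as_matrix()
for nm,u,z in [('lipback',(358,192),47),('lipfront',(358,199),45),('rail front',(305,187.5),26),('rail fr R',(412,187.5),26),('back',(294,24),26),
 ('lip1 back',(165,199),47),('lip1 back',(100,204),47),('rail1 front',(97,109.5),26),('rail1 R',(213,101),26)]:
    w=wray(u,z,p,q);print(nm,w,'tool',R.T@(w-p))
im0=cv2.imread('pics/top0.png');im=env.capture('top')[:,:,::-1];cv2.imwrite('pics/t7.png',im)
E
```

```text
lipback [645.9 265.1  47. ] tool [ 31.   29.3 110.9]
lipfront [643.3 259.9  45. ] tool [ 25.2  29.7 112.9]
rail front [610.3 286.2  26. ] tool [ 31.3 -12.  131.9]
rail fr R [686.6 241.9  26. ] tool [ 31.4  76.2 131.9]
back [664.1 392.1  26. ] tool [149.9 -18.7 131.9]
lip1 back [515.  334.9  47. ] tool [  25.5 -118.9  110.9]
lip1 back [469.2 357.   47. ] tool [  21.6 -169.6  111. ]
rail1 front [502.  418.9  26. ] tool [  91.7 -172.3  132. ]
rail1 R [583.2 378.9  26. ] tool [ 97.8 -82.  131.9]
```

View pics/t7.png

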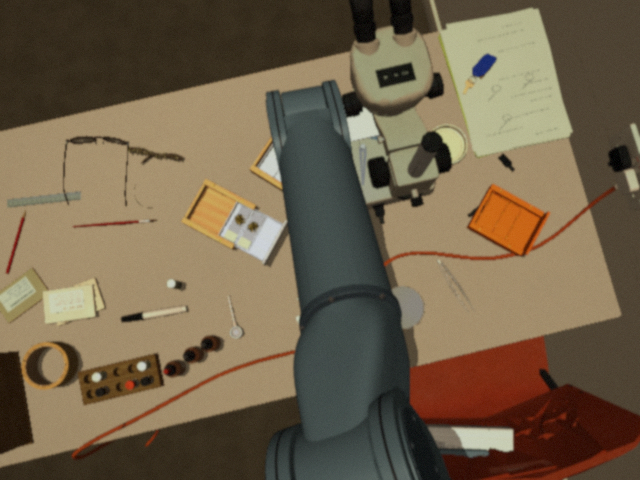

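```bash
python3 -c "
from bench import env
s=env.observe();print(s['time_s'],s['contact_force'],abs(s['qd']).max());print(env.sign_off())"
```

```text
12.95 [-1.07688408  0.55252101 -0.6285469 ] 0.014788474799237544
the job is handed in; nothing more can be done
None
```

Both trays are where the task wants them, and I handed the job in at 12.95 s of the 48 s allowed. The hand-in gave no verdict.

- **Tray with slides:** I hooked the shut fingertips behind its lip and drew it out to its stop. It stopped moving there while the force rose to about 14 N. From the wrist pictures it stands about 70 mm out.
- **Empty tray:** I pushed it home from the front with the fingertips, left of the lip's centre to stay clear of the microscope. It stopped with at most about 13 N on the wrist. From the last wrist picture, the back of its lip is within about 0.3 mm of the case front.
- **Slides and other things:** The fingertips stayed in front of the rib, clear of the slides. In the last pictures, nothing I could see on the table had moved. The arm hid part of the slide box and dish in the last top view, and the bottle entirely. The last wrist view showed the slide box and bottle, but I didn't measure either against the start.
- **At hand-in:** The arm was raised clear of everything, with only sensor noise on the force reading (about 1 N).

**Uncertain before the push:** my measurements put a microscope knob almost in the path of the empty tray's right end. The push met no resistance until the tray was home.

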